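Load a specimen vial through the sprung flap of a transport carrier

TASK

Take the largest of the three vials that stand on the open bench beside the vial carrier and load it into the carrier: stand it in the flared mouth, push it, upright and in by the front, through the self-closing flap and on down the lane until you feel it clearly press in the sprung pad at the far end, but gently, without driving the pad to the end of its travel. Let the vial, not the fingers, open the flap; then let go and leave the vial standing in the lane with the flap shut behind it and the two smaller vials where they stood.

Things in the scene. Friction and masses are not known exactly. Their poses are not given: they have to be found in the camera images.
- large_vial: the largest specimen vial: clear glass with a black screw cap, 28 mm across the glass (cap 24 mm), 68 mm tall, 25 to 50 g. It stands upright on the bench; the glass can be gripped up to 57 mm above its foot, the cap is above that. Origin: centre of the underside, z up along the vial
- small_vial_a: a smaller vial with a green cap, 25 mm across, 60 mm tall, standing on the bench: a bystander, to be left where it is. Origin: centre of the underside
- small_vial_b: the smallest vial, with a white cap, 23 mm across, 50 mm tall, standing on the bench: a bystander, to be left where it is. Origin: centre of the underside
- carrier: carrier of bare aluminium screwed to the bench, 187 mm long, 66 mm wide: an open-topped lane 36 mm wide (walls at y = -18 and +18 mm). Origin: at bench height, mid lane, in the plane of the shut flap; +x runs inward along the lane, z up. Its floor (x = -55 to 132 mm) is 4 mm above the origin; walls, flap and end block end 30 mm or less above the origin
- flap (a joint): upright steel flap across the lane, 37 mm long, 19 mm high, on a vertical pin at carrier x = 0, y = 19.5 mm. 0 = shut, up to 1.6 rad inward (+x) only. Its spring (0.06 N m shut, 0.12 at 1.3 rad) pushes back with 2 to 6 N, also sideways to -y. A 28 mm vial swings it to about 1.4 rad; it can shut once the vial's axis is more than 50 mm past the carrier's origin
- pad (a joint): sprung rubber pad on a block clamped in the lane's far end at a spot that differs each time and is not measured: its unpressed face stands at carrier x = 72 to 94 mm (a vial's axis is 14 mm short of it on contact). Value: 0 unpressed, grows as pressed in (+x), hard stop 0.010 m. Pushes back 2.4 N at contact, 0.6 N more per mm; returns slowly
- mouth (a point): middle of the carrier's flared mouth, on the lane's floor, 32 mm before the shut flap (carrier x = -32 mm, z = 4 mm); axes as the carrier's. The mouth runs from x = -48 mm (59 mm wide) to x = -3 mm (36 mm wide): set the vial in here
There are look-alikes about, which are no part of the job. What is shaped like the large_vial but blue or pink is not meant.

How it is judged (in metres and radians):
On the way, in this order (a step that is already met when the one before it is completed fails the run):
1. the vial, low in the lane and upright, is pushing the flap open (flap past 0.7 rad, vial touching the carrier) (value of joint flap above 0.7 rad and contact force between large_vial and carrier above 0.3 N and z of large_vial in the frame of carrier below 0.015 m and x of large_vial in the frame of carrier above 0 m and angle between large_vial's own z axis and vertical below 0.3 rad), for 0.1 s.
2. the flap has shut behind the vial and the vial presses the sprung pad in by 1.5 mm or more (value of joint pad above 0.0015 m and value of joint flap below 0.1 rad and x of large_vial in the frame of carrier above 0.048 m), for 0.2 s.
At the end, for the whole second after the job is handed in: The large vial stands upright (within 0.1 rad) and at rest on the floor of the lane, between the flap and the pad (axis 48 to 90 mm in from the flap, within 8 mm of the lane's middle, foot within 4 mm of the floor), and the flap is shut behind it (below 0.1 rad) (x of large_vial in the frame of carrier between 0.048 and 0.09 m and y of large_vial in the frame of carrier between -0.008 and 0.008 m and z of large_vial in the frame of carrier below 0.008 m and angle between large_vial's own z axis and vertical below 0.1 rad and value of joint flap below 0.1 rad and linear speed of large_vial below 0.02 m/s); the robot touches nothing.
It fails at once if the pad is driven to the end of its travel (9.5 mm or more) (value of joint pad above 0.0095 m).
It fails at once if the glass vial is forced against the carrier or its flap with more than 35 N on its way through the flap and down the lane (contact force between large_vial and carrier above 35 N and x of large_vial in the frame of carrier above -0.015 m).
It fails at once if the fingers push on the carrier or its flap (more than 3 N) (contact force between the fingers and carrier above 3 N).
It fails at once if a smaller vial is moved by more than 25 mm or tipped over (distance of any of small_vial_a, small_vial_b from where it was at the start of the episode above 0.025 m or angle between any of small_vial_a, small_vial_b's own z axis and vertical above 0.6 rad).
It also fails if it takes over 54 s, if anything falls off the work surface, if the arm or the gripper's body presses on something with over 40 N, if the wrist force passes 120 N, or if a joint passes its speed limit or range.

ROBOT

A 7-joint arm with a two-finger parallel gripper is mounted at the origin on the work surface; the furniture and walls round the work are solid. World frame = base frame: x ahead of the robot, y to its left, z up, the work surface at z = 0. Lengths are in mm, angles in rad, forces in N, time in s.
With the tool pointing down it reaches from about 350 to 900 mm from the base axis. Payload 19.9 kg.
Tool frame: the origin (TCP) lies midway between the tips of the shut fingers; the grasp point (between the pads) lies 19 mm behind it; z points along the fingers, y is the line along which they close (so a half turn about z gives the same grasp; the last joint's range is limited). The gripper opens to 94 mm and grips with 3 to 60 N. Pads are 16 mm wide; open, the fingers measure 119 mm over their backs; the gripper's body (75 mm by 177 mm) begins 78 mm behind the grasp point.
Start: joints at [1.183, 0.417, -0.01, 1.614, 0.005, 1.111, -0.053], TCP at [212.424, -587.771, 205.425] pointing down, gripper open.
Joint ranges: [-2.81, 2.81], [-0.39, 2.02], [-1.27, 1.25], [0.06, 2.57], [-1.19, 4.33], [0.19, 2], [-2.82, 2.82]. Speed limits (rad/s): [1.89, 1.89, 2.39, 2.39, 3.01, 3.01, 3.01].

INTERFACE

Orientations are given as a unit quaternion [w, x, y, z].
In Python, from rig import env gives the robot as it stands.
- The arm moves only by the tool arm_command, never from a script. Its argument "plan" is a list of rows, each a list of 4 numbers: the shift along the tool's x, y, z in units of 60 mm (1.0 is 60 mm), then the turn about the tool's z in degrees. In form: [[dx, dy, dz, spin], ...]. A call has 1 to 10 rows; each row is the pose to reach, as a shift and turn from the pose commanded when the call began, along the tool's axes at that moment; what a row does not reach only later rows make up. A row lasts 1/8 s, in which the tool goes at most 62.5 mm and 10.7 degrees, less where a joint would pass 70% of its speed; a pose out of reach is approached as far as the arm can. A call with a gripper value outside its range is refused whole. "claw" is the closure, from -1 (fully open) to 1 (shut), set as the call begins (left out, the last holds). The fingers move at their own pace and stop on an object; "squeeze" is the grip in N (left out, the last holds). Time passes only in rows, so rows that repeat a pose let the fingers close. It gives the time, the measured TCP pose, the force, the opening and the grip force at its end, in the units of the state.
- env.get_obs(): the state, without advancing time (a new reading comes with each control period).
- env.get_image(name): name is "scene" or "top" or "wrist"; returns the picture (420x560x3 uint8, red, green, blue); there is no depth.
- env.camera_model(name): a dict with "camera_matrix" (3x3 intrinsics, pixels), "origin" and "attitude" of the camera in the world. Camera axes: x right, y down, z forward; pixel columns grow to the right and rows downward; lengths in mm; the calibration is good to about 2 mm. The wrist camera is an equidistant fisheye: a pixel r from the principal point sees the ray r / f radians off the axis. A picture is of the moment at which its call begins: read the wrist's pose just before it. camera_model takes no time and is no camera call; for the wrist camera it gives the pose at the moment of the call.
- env.finish_job(): hands the job in; it is judged then, once.
The state is a dict: "time": time; "joint_pos": joint angles; "dq": joint speeds; "joint_torque": joint torques, N m; "position": TCP position; "tool_rot": TCP orientation; "ft_force": force on the tool from outside, world axes, zero at the start; "torque": the same for the moment, N m; "gripper_width": finger opening in mm; "gripper_force": force on a finger pad.
Only numpy, scipy, OpenCV 4.12 (cv2) and the standard library are available. Lean on these libraries where they do the work, as an engineer would, in place of code of your own. Each camera call takes 0.05 s, during which the arm holds its last target. There are 200 camera calls.

## Working session

There is one attempt and no reset: what is moved stays moved. The work goes in short steps, Python scripts to look and compute and a tool call to move; the robot and the scene stay as the last step left them, time stands still between calls to the robot, and variables do not carry over. Pictures are saved under pics/ and viewed, at most 10 in all, crops included, and the job is handed in when it is done.

Besides the shell and the picture viewer there is one more tool, called after "Request:" as a command line: name --pt "numbers of a row" for each row, then --argument value for the rest. arm_command: Moves the arm, as the interface text tells. Its arguments: {"type":"object","properties":{"plan":{"type":"array"},"claw":{"type":"number"},"squeeze":{"type":"number"}},"required":["plan"]}

```bash
mkdir -p pics; python3 - <<'E'
from rig import env
import cv2
for n in ["scene","top"]:
    cv2.imwrite(f"pics/{n}0.png",env.get_image(n)[:,:,::-1]); m=env.camera_model(n); print(n,m)
print(env.camera_model("wrist"));o=env.get_obs();print(o)
E
```

```text
scene {'camera_matrix': array([[527.81316406,   0.        , 267.99768883],
       [  0.        , 527.81316406, 209.52099422],
       [  0.        ,   0.        ,   1.        ]]), 'origin': array([-166.19437369, -580.49671662,  393.28342179]), 'attitude': array([-0.48831622,  0.70820056, -0.42467809,  0.28221935])}
top {'camera_matrix': array([[448.05172785,   0.        , 278.4394517 ],
       [  0.        , 448.05172785, 206.06937244],
       [  0.        ,   0.        ,   1.        ]]), 'origin': array([ 433.8652796 , -160.74997747,  910.21036014]), 'attitude': array([ 0.05104259, -0.70019882,  0.70981965, -0.05720432])}
{'camera_matrix': array([[325.1922621 ,   0.        , 276.58466875],
       [  0.        , 325.1922621 , 210.95927198],
       [  0.        ,   0.        ,   1.        ]]), 'origin': array([ 293.09651755, -558.56295854,  383.54177251]), 'attitude': array([ 0.11894168,  0.80994538, -0.56815876, -0.08388673])}
{'time': 0.1, 'joint_pos': array([ 1.1824942 ,  0.41791546, -0.0103106 ,  1.61405634,  0.00472846,
        1.11069885, -0.05301149]), 'dq': array([ 0.00115229, -0.00055086, -0.00135679, -0.00232871, -0.0001838 ,
        0.00042609,  0.00108717]), 'joint_torque': array([ 2.33787061e-03, -8.52576327e+01,  6.40671384e-01, -4.26693785e+01,
       -4.88636456e-02,  1.64025393e-02,  1.08443089e-04]), 'position': array([ 212.31393078, -587.50257102,  204.91130628]), 'tool_rot': array([-5.07907812e-04,  9.85002163e-01,  1.72541187e-01, -1.42646070e-04]), 'ft_force': array([0.30118625, 0.24774292, 0.42935713]), 'torque': array([ 0.03345247, -0.01527279,  0.03031654]), 'gripper_force': 0.0, 'gripper_width': 94.10189722333708}
```

View pics/scene0.png

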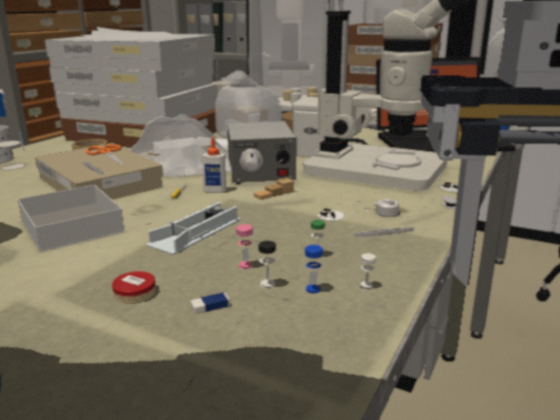

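View pics/top0.png

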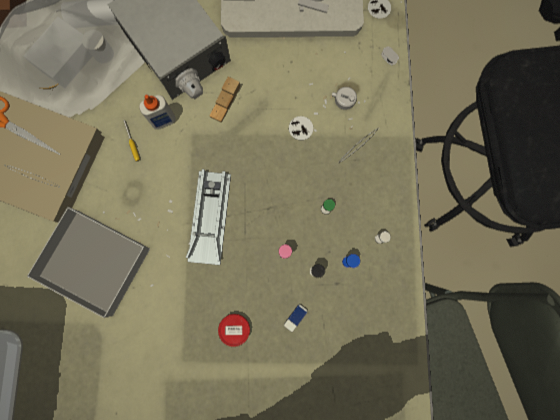

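Scene view: the carrier runs (150,240)→(240,210). Vials of the same shape stand at pink (245,247), black (267,265) and blue (313,270). The smaller ones are green (318,237) and white (368,270). In the top view they are black (317,270), pink (285,251), blue (352,260), green (329,206) and white (383,237), with the carrier from its mouth (205,262) to its end (216,172). The black-capped clear one fits large_vial. I'll confirm it in an enlarged crop.

```bash
cat > h.py <<'E'
import numpy as np, cv2
from scipy.spatial.transform import Rotation as R
def rot(q): return R.from_quat(np.r_[q[1:],q[0]]).as_matrix()
def ray(m,u,v,fish=False):
    K=m["camera_matrix"]; x=(u-K[0,2])/K[0,0]; y=(v-K[1,2])/K[1,1]
    if fish:
        r=np.hypot(x,y); s=np.sin(r)/max(r,1e-9); d=np.array([x*s,y*s,np.cos(r)])
    else: d=np.array([x,y,1.])
    return rot(m["attitude"])@d
def onz(m,u,v,z,fish=False):
    d=ray(m,u,v,fish); o=m["origin"]; return o+d*(z-o[2])/d[2]
E
python3 - <<'E'
from rig import env
from h import *
m=env.camera_model("top"); im=cv2.imread("pics/top0.png"); sc=cv2.imread("pics/scene0.png")
g=im.max(2)
roi=np.zeros_like(g); roi[260:280,308:328]=1
M=cv2.moments(((g<60)&(roi>0)).astype(np.uint8)); u,v=M['m10']/M['m00'],M['m01']/M['m00']
print("cap",u,v,M['m00'],onz(m,u,v,68))
for n,u,v,z in [("pink",285,251,68),("blue",352,260,68),("green",329,205,60),("white",384,237,50)]: print(n,onz(m,u,v,z))
a=cv2.resize(im[160:275,180:270],None,fx=5,fy=5,interpolation=cv2.INTER_CUBIC)
b=cv2.resize(sc[220:300,230:330],None,fx=3,fy=3,interpolation=cv2.INTER_CUBIC)
c=np.zeros((575,760,3),np.uint8); c[:,:450]=a; c[:240,460:]=b
cv2.imwrite("pics/crop1.png",c)
E
```

```text
cap 317.7218045112782 270.0676691729323 133.0 [ 442.35351159 -240.47458303   68.        ]
pink [ 478.57311232 -180.11860823   68.        ]
blue [ 460.07628658 -305.11674042   68.        ]
green [ 565.9369991  -266.34905049   60.        ]
white [ 503.75257169 -371.62782035   50.        ]
```

View pics/crop1.png

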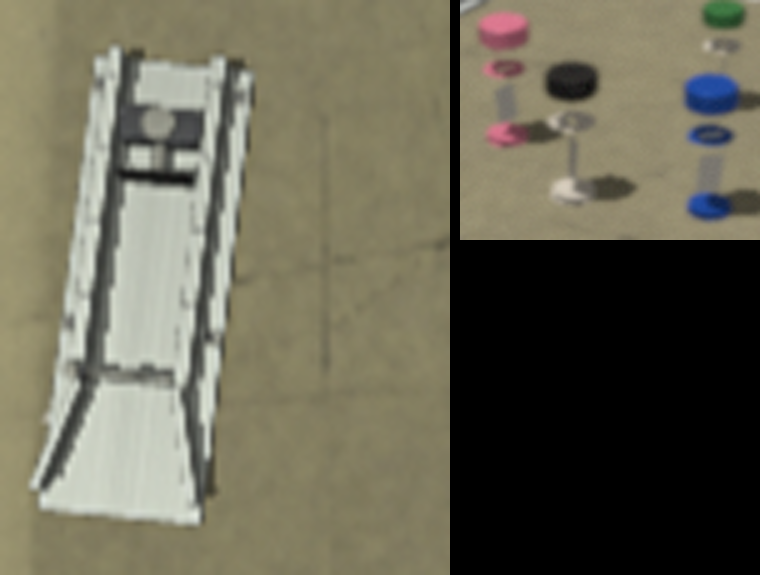

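The crop confirms it: the black-capped vial is clear glass, while pink and blue have coloured rings. In the crop the flap is at (75..175,375), the pad's dark face at about (160,180) and the mouth's front edge runs (38,508)-(200,522). Next I compute the coarse carrier pose and the move for a closer wrist view.

```bash
cat >> h.py <<'E'
def shift(o,target):  # tool-axis shift in units of 60mm
    return np.round(rot(o["tool_rot"]).T@(np.array(target)-o["position"])/60,3)
E
python3 - <<'E'
from rig import env
from h import *
m=env.camera_model("top")
P=lambda x,y,z: onz(m,180+x/5-.4,160+y/5-.4,z)
a=(P(38,508,4)+P(200,522,4))/2; f=(P(75,372,23)+P(175,378,23))/2; b=(P(122,178,25)+P(197,182,25))/2
L=(P(100,60,30),P(40,485,30)); 
print(a,f,b,np.degrees(np.arctan2(*(b-a)[1::-1])), np.linalg.norm((b-a)[:2])-55, np.linalg.norm((f-a)[:2]))
o=env.get_obs(); T=rot(o["tool_rot"]); print(np.degrees(np.arctan2(T[1,1],T[0,1])))
print(shift(o,[490,-150,150]))
E
```

```text
[461.06212358 -17.592314     4.        ] [515.544084   -22.35166871  23.        ] [593.50866324 -35.6207475   25.        ] -7.751380592370684 78.66791044542018 54.689445676897016
-70.12879629501923
[ 6.831 -5.283  0.92 ]
```

Request:
arm_command --pt "6.83 -5.28 0.92 -62" --pt "6.83 -5.28 0.92 -62" --pt "6.83 -5.28 0.92 -62" --pt "6.83 -5.28 0.92 -62" --pt "6.83 -5.28 0.92 -62" --pt "6.83 -5.28 0.92 -62" --pt "6.83 -5.28 0.92 -62" --pt "6.83 -5.28 0.92 -62" --pt "6.83 -5.28 0.92 -62" --pt "6.83 -5.28 0.92 -62" --claw -0.06

```text
time: 1.35
position: [490.5, -149.0, 149.9]
tool_rot: [-0.0, 0.755, 0.656, 0.0]
ft_force: [0.3, -0.0, 0.5]
gripper_width: 49.9
gripper_force: 0.0
```

Request:
arm_command --pt "0 0 0 0" --pt "0 0 0 0" --pt "0 0 0 0"

```text
time: 1.72
position: [489.9, -151.3, 150.3]
tool_rot: [0.0, 0.756, 0.655, -0.0]
ft_force: [-1.0, -0.6, 0.4]
gripper_width: 49.4
gripper_force: 0.0
```

```bash
python3 - <<'E'
from rig import env
from h import *
import pickle
o=env.get_obs(); m=env.camera_model("wrist"); im=env.get_image("wrist")[:,:,::-1]
pickle.dump((o,m),open("w1.pkl","wb")); cv2.imwrite("pics/w1.png",im)
print(o["time"],o["position"],o["gripper_width"],o["ft_force"],m["origin"]); T=rot(o["tool_rot"]); print(T.round(3))
E
```

```text
1.725 [ 489.86790513 -151.29861038  150.3488518 ] 49.44340545965808 [-1.04171534 -0.59768058  0.38279612] [503.32898023 -67.42396354 328.96770698]
[[ 0.143  0.99   0.   ]
 [ 0.99  -0.143 -0.   ]
 [-0.     0.    -1.   ]]
```

View pics/w1.png

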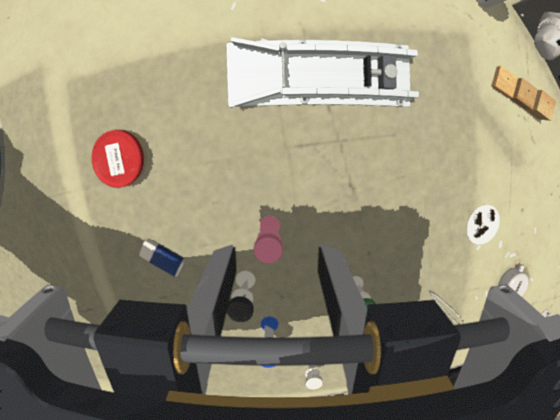

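The wrist view shows the carrier at (228..418, 38..108), its flap near x≈284 and the pad's dark face at about x≈366. The black cap is at (241,305). I'll enlarge the carrier to read its edges.

```bash
python3 - <<'E'
from h import *
im=cv2.imread("pics/w1.png"); cv2.imwrite("pics/w1c.png",cv2.resize(im[32:112,222:422],None,fx=4,fy=4,interpolation=cv2.INTER_CUBIC))
E
```

```text
(no output)
```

View pics/w1c.png

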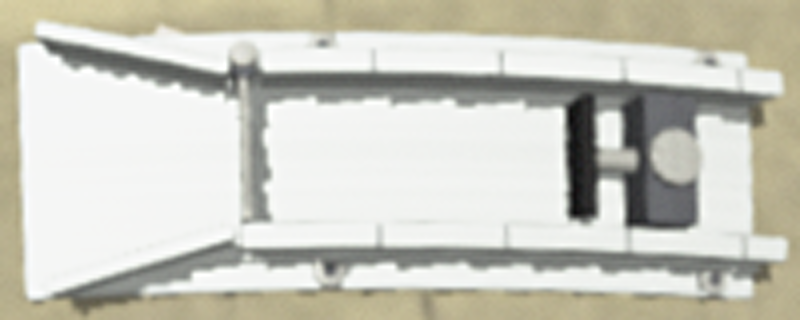

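```bash
python3 - <<'E'
from h import *
import pickle
o,m=pickle.load(open("w1.pkl","rb"))
P=lambda x,y,z: onz(m,222+(x-1.5)/4,32+(y-1.5)/4,z,True)[:2].round(1)
print("front",P(20,45,4),P(32,298,4),"rear",P(752,297,4),P(750,110,4))
for z in(24,27,30):
  a=[P(262,73,z),P(620,81,z)]; b=[P(250,222,z),P(620,230,z)]
  for s in(a,b):
    d=s[1]-s[0]; print(z,s,np.degrees(np.arctan2(d[1],d[0])))
  d=(a[1]-a[0])/np.linalg.norm(a[1]-a[0]); print("sep",abs(np.cross(d,b[0]-a[0])),"mid",(a[0]+b[0])/2)
print("pin",P(243,55,28),"flaptop",P(245,150,23),P(247,220,23),"pad top",P(568,110,26),P(568,215,26), "padbottom", P(570,200,8))
im=cv2.imread("pics/w1.png"); g=im.max(2); g[:, :225]=255; g[:,258:]=255; g[:290]=255; g[322:]=255
M=cv2.moments((g<35).astype(np.uint8),True); u,v=M['m10']/M['m00'],M['m01']/M['m00']; print(u,v,M['m00'],onz(m,u,v,66,True))
E
```

```text
front [465.3  14.3] [458.9 -50.5] rear [642.4 -71.1] [648.4 -21.5]
24 [array([521.9,  -6.7]), array([606.5, -15.9])] -6.206358089596334
24 [array([514.1, -41.7]), array([601.3, -52.4])] -6.995589423457176
sep 35.63811953168779 mid [518.  -24.2]
27 [array([521.7,  -7.3]), array([605.5, -16.5])] -6.265138370560739
27 [array([513.9, -41.9]), array([600.3, -52.6])] -7.059712739039579
sep 35.244563078212 mid [517.8 -24.6]
30 [array([521.5,  -7.8]), array([604.5, -17. ])] -6.3250381415255825
30 [array([513.8, -42.2]), array([599.4, -52.7])] -6.993169541182599
sep 35.03890267506704 mid [517.65 -25.  ]
pin [518.   -2.6] flaptop [515.4 -24.4] [513.5 -41. ] pad top [591.9 -22.7] [588.3 -48. ] padbottom [594.4 -43.1]
235.06 301.625 200.0 [ 439.98112499 -229.64502984   66.        ]<stdin>:10: DeprecationWarning: Arrays of 2-dimensional vectors are deprecated. Use arrays of 3-dimensional vectors instead. (deprecated in NumPy 2.0)
```

The wrist and top views agree on the carrier: origin about (516.5,-24.3), yaw about -6.5°, pad face at about x=75. The cap estimates differ by 11 mm, because the finger touches the mask, so I'll look again from above the vial.

Request:
arm_command --pt "-1.57 -0.58 0.6 -1.7" --pt "-1.57 -0.58 0.6 -1.7" --pt "-1.57 -0.58 0.6 -1.7" --pt "-1.57 -0.58 0.6 -1.7" --pt "-1.57 -0.58 0.6 -1.7"

```text
time: 2.4
position: [443.1, -238.0, 114.7]
tool_rot: [0.0, 0.745, 0.667, 0.0]
ft_force: [0.5, 0.6, -0.8]
gripper_width: 50.0
gripper_force: 0.0
```

```bash
python3 - <<'E'
from rig import env
from h import *
import pickle
o=env.get_obs(); m=env.camera_model("wrist"); im=env.get_image("wrist")[:,:,::-1]
pickle.dump((o,m),open("w2.pkl","wb")); cv2.imwrite("pics/w2.png",im)
print(o["time"],o["position"],o["gripper_width"],rot(o["tool_rot"])[:2,:2].round(3))
E
```

```text
2.4 [ 443.1315851  -237.99268078  114.65539961] 49.98661921904248 [[ 0.11   0.994]
 [ 0.994 -0.11 ]]
```

View pics/w2.png

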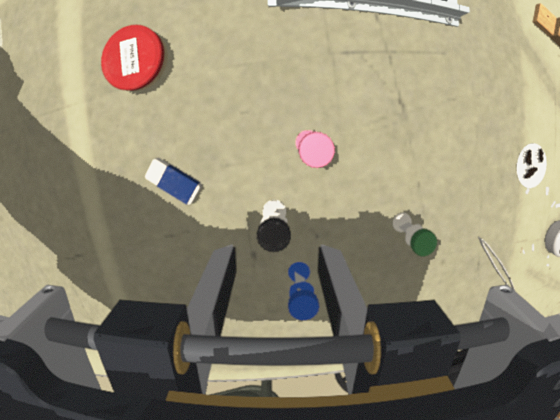

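The black cap is at (273,235), between the fingers, with the foot near (274,210). Pink is at (316,149), blue at (303,300) and green at (424,242).

```bash
python3 - <<'E'
from h import *
import pickle
o,m=pickle.load(open("w2.pkl","rb"))
im=cv2.imread("pics/w2.png"); k=np.zeros(im.shape[:2],np.uint8); k[212:258,250:298]=1
b=((im.max(2)<55)&(k>0)).astype(np.uint8); n,l,s,c=cv2.connectedComponentsWithStats(b); i=1+s[1:,4].argmax()
(u,v),r=cv2.minEnclosingCircle(np.argwhere(l==i)[:,::-1].astype(np.float32)); print(s[i],u,v,r)
p=onz(m,u,v,65,True); print(p, "base", onz(m,274,210,3,True)); print(shift(o,[p[0],p[1],30]), m["origin"])
E
```

```text
[257 218  33  33 839] 273.3230895996094 234.54615783691406 16.679048538208008
[ 441.940263   -240.18841382   65.        ] base [ 442.11340533 -239.42772807    3.        ]
[-0.039 -0.017  1.411] [ 453.7937839  -153.78164802  293.31338435]
```

Request:
arm_command --pt "-0.04 -0.02 0.4 0" --pt "-0.04 -0.02 0.8 0" --pt "-0.04 -0.02 1.2 0" --pt "-0.04 -0.02 1.39 0" --pt "-0.04 -0.02 1.39 0" --pt "-0.04 -0.02 1.39 0"

```text
time: 3.2
position: [441.5, -241.2, 31.6]
tool_rot: [0.0, 0.746, 0.666, 0.0]
ft_force: [-0.6, 0.2, 0.6]
gripper_width: 49.9
gripper_force: 0.0
```

Request:
arm_command --pt "0 0 0 0" --pt "0 0 0 0" --pt "0 0 0 0" --pt "0 0 0 0" --pt "0 0 0 0" --pt "0 0 0 0" --claw 1 --squeeze 30

```text
time: 3.95
position: [441.0, -241.3, 31.1]
tool_rot: [0.0, 0.746, 0.666, -0.0]
ft_force: [-1.6, -0.4, 6.3]
gripper_width: 27.5
gripper_force: 30.0
```

Request:
arm_command --pt "0 0 -0.4 0" --pt "0 0 -0.8 0" --pt "0 0 -1.2 0" --pt "0 0 -1.6 0" --pt "0 0 -1.6 0" --pt "0 0 -1.6 0"

```text
time: 4.7
position: [440.6, -241.0, 126.2]
tool_rot: [-0.0, 0.746, 0.666, -0.0]
ft_force: [-0.3, -0.5, -0.9]
gripper_width: 27.5
gripper_force: 30.0
```

```bash
python3 - <<'E'
from rig import env
from h import *
o=env.get_obs(); print(o["time"],o["position"],o["ft_force"],o["gripper_width"],o["gripper_force"])
print(shift(o,[484.7,-21.7,o["position"][2]]))
E
```

```text
4.7 [ 440.56193668 -241.0058563   126.17162865] [-0.26391908 -0.51008996 -0.90948338] 27.47659729122022 29.993913173675537
[3.714e+00 3.220e-01 1.000e-03]
```

Request:
arm_command --pt "0.9 0.08 0 0" --pt "1.8 0.16 0 0" --pt "2.7 0.24 0 0" --pt "3.4 0.3 0 0" --pt "3.71 0.32 0 0" --pt "3.71 0.32 0 0" --pt "3.71 0.32 0 0"

```text
time: 5.58
position: [484.5, -22.9, 126.2]
tool_rot: [-0.0, 0.746, 0.666, -0.0]
ft_force: [-0.0, -0.6, -0.1]
gripper_width: 27.6
gripper_force: 30.0
```

```bash
python3 - <<'E'
from rig import env
from h import *
import pickle
o=env.get_obs(); m=env.camera_model("wrist"); im=env.get_image("wrist")[:,:,::-1]
pickle.dump((o,m),open("w3.pkl","wb"))
print(o["time"],o["position"],o["ft_force"]); print(shift(o,[484.7,-21.7,36]))
t=env.get_image("scene")[:,:,::-1]
c=np.zeros((600,800,3),np.uint8); c[:315,:420]=cv2.resize(im,(420,315)); c[:400,420:]=cv2.resize(im[150:350,180:370],(380,400)); c[400:600,:]=cv2.resize(t[160:260,60:460],(800,200)) 
cv2.imwrite("pics/w3.png",c); cv2.imwrite("pics/w3full.png",im)
E
```

```text
5.575 [484.49774293 -22.89052968 126.23011109] [-0.02936155 -0.62078168 -0.05668325]
[0.02  0.003 1.504]
```

View pics/w3.png

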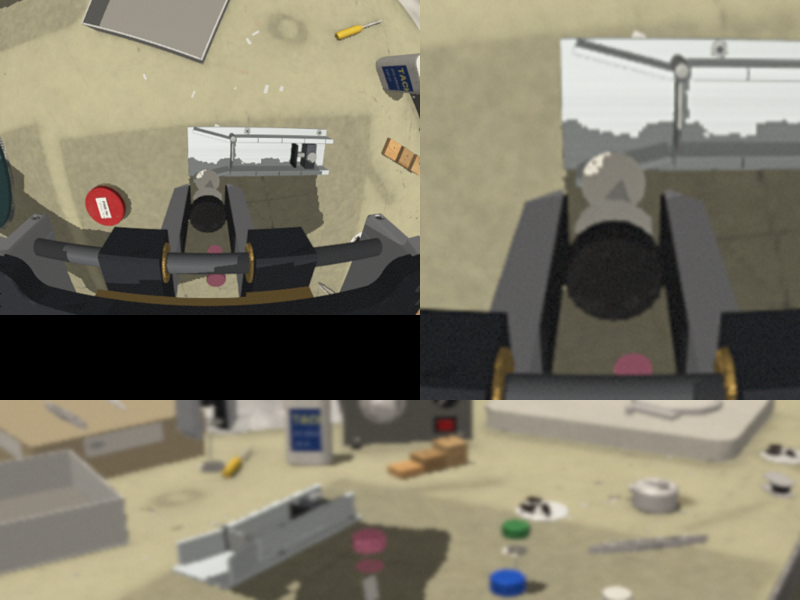

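The vial hangs upright in the grip with its foot at full-picture (277,240). The carrier lies beyond it, pin at (310,185). I'll check both against the estimates.

```bash
python3 - <<'E'
from h import *
import pickle
o,m=pickle.load(open("w3.pkl","rb"))
print("foot",onz(m,277,240,95,True),"pin",onz(m,310.5,185,30,True),"front corner",onz(m,180+(561-420)/2,150+40/2,4,True))
E
```

```text
foot [486.24949561 -22.42726553  95.        ] pin [517.90919456  -0.84066683  30.        ] front corner [465.34747029  13.92231787   4.        ]
```

Request:
arm_command --pt "0.01 0 0.4 0" --pt "0.01 0 0.8 0" --pt "0.01 0 1.1 0" --pt "0.01 0 1.3 0" --pt "0.01 0 1.42 0" --pt "0.01 0 1.48 0" --pt "0.01 0 1.5 0" --pt "0.01 0 1.5 0" --pt "0.01 0 1.5 0"

```text
time: 6.8
position: [485.2, -21.5, 37.1]
tool_rot: [0.0, 0.746, 0.666, 0.0]
ft_force: [-0.2, -0.1, -1.1]
gripper_width: 27.8
gripper_force: 30.0
```

Request:
arm_command --pt "0 0.06 0.02 0" --pt "0 0.13 0.02 0" --pt "0 0.2 0.02 0" --pt "0 0.27 0.02 0" --pt "0 0.34 0.02 0" --pt "0 0.4 0.02 0" --pt "0 0.46 0.02 0" --pt "0 0.5 0.02 0"

```text
time: 7.8
position: [513.4, -25.1, 35.2]
tool_rot: [-0.001, 0.746, 0.666, -0.001]
ft_force: [-10.4, -1.4, 5.5]
gripper_width: 27.3
gripper_force: 30.0
```

Request:
arm_command --pt "0 0.05 -0.01 0" --pt "0 0.1 -0.01 0" --pt "0 0.15 -0.01 0" --pt "0 0.2 -0.01 0" --pt "0 0.25 -0.01 0" --pt "0 0.3 -0.01 0"

```text
time: 8.55
position: [532.0, -27.7, 35.8]
tool_rot: [-0.0, 0.746, 0.666, -0.001]
ft_force: [-4.0, -3.2, -0.3]
gripper_width: 27.8
gripper_force: 30.0
```

Request:
arm_command --pt "0 0.06 0 0" --pt "0 0.12 0 0" --pt "0 0.18 0 0" --pt "0 0.24 0 0" --pt "0 0.3 0 0" --pt "0 0.36 0 0" --pt "0 0.42 0 0" --pt "0 0.48 0 0" --pt "0 0.52 0 0" --pt "0 0.55 0 0"

```text
time: 9.8
position: [565.6, -30.2, 36.2]
tool_rot: [-0.0, 0.746, 0.666, 0.0]
ft_force: [-1.3, 1.5, -0.8]
gripper_width: 27.3
gripper_force: 30.0
```

Request:
arm_command --pt "0 0.025 0 0" --pt "0 0.05 0 0" --pt "0 0.075 0 0" --pt "0 0.1 0 0" --pt "0 0.1 0 0"

```text
time: 10.42
position: [571.5, -31.2, 36.2]
tool_rot: [-0.0, 0.746, 0.666, 0.0]
ft_force: [-0.9, -0.2, -0.4]
gripper_width: 27.6
gripper_force: 30.0
```

Request:
arm_command --pt "0 0.025 0 0" --pt "0 0.05 0 0" --pt "0 0.05 0 0"

```text
time: 10.8
position: [574.5, -31.6, 36.2]
tool_rot: [-0.0, 0.746, 0.666, 0.0]
ft_force: [-0.2, 0.1, -0.4]
gripper_width: 27.4
gripper_force: 30.0
```

Request:
arm_command --pt "0 0.025 0 0" --pt "0 0.04 0 0" --pt "0 0.04 0 0"

```text
time: 11.18
position: [576.8, -31.8, 36.2]
tool_rot: [-0.0, 0.746, 0.666, 0.0]
ft_force: [0.6, 0.1, -0.1]
gripper_width: 27.4
gripper_force: 30.0
```

Request:
arm_command --pt "0 0.025 0 0" --pt "0 0.04 0 0" --pt "0 0.04 0 0"

```text
time: 11.55
position: [579.3, -32.1, 36.2]
tool_rot: [-0.0, 0.746, 0.666, 0.0]
ft_force: [0.8, -0.4, 0.3]
gripper_width: 27.4
gripper_force: 30.0
```

Request:
arm_command --pt "0 0.025 0 0" --pt "0 0.04 0 0" --pt "0 0.04 0 0"

```text
time: 11.92
position: [581.3, -32.3, 36.1]
tool_rot: [-0.0, 0.746, 0.666, -0.0]
ft_force: [-2.8, 0.0, 1.9]
gripper_width: 27.7
gripper_force: 30.0
```

Request:
arm_command --pt "0 0.025 0 0" --pt "0 0.03 0 0" --pt "0 0.03 0 0"

```text
time: 12.3
position: [583.2, -32.5, 36.1]
tool_rot: [-0.0, 0.746, 0.666, -0.0]
ft_force: [-4.6, 1.0, 0.5]
gripper_width: 27.7
gripper_force: 30.0
```

Request:
arm_command --pt "0 0.02 0 0" --pt "0 0.035 0 0" --pt "0 0.035 0 0" --pt "0 0.035 0 0" --pt "0 0.035 0 0"

```text
time: 12.92
position: [585.2, -32.8, 36.2]
tool_rot: [-0.0, 0.746, 0.666, -0.0]
ft_force: [-5.4, 0.9, 1.3]
gripper_width: 27.6
gripper_force: 30.0
```

```bash
python3 - <<'E'
from rig import env
from h import *
o=env.get_obs(); print(o["time"],o["position"],o["ft_force"])
im=env.get_image("wrist")[:,:,::-1]; t=env.get_image("top")[:,:,::-1]
c=np.zeros((600,800,3),np.uint8); c[:,:480]=cv2.resize(im[130:330,180:340],(480,600)); c[:460,490:800]=cv2.resize(t[160:275,185:262],(310,460))
cv2.imwrite("pics/w4.png",c)
E
```

```text
12.925 [585.20159162 -32.81477753  36.15786477] [-5.38389315  0.89024309  1.28485783]
```

View pics/w4.png

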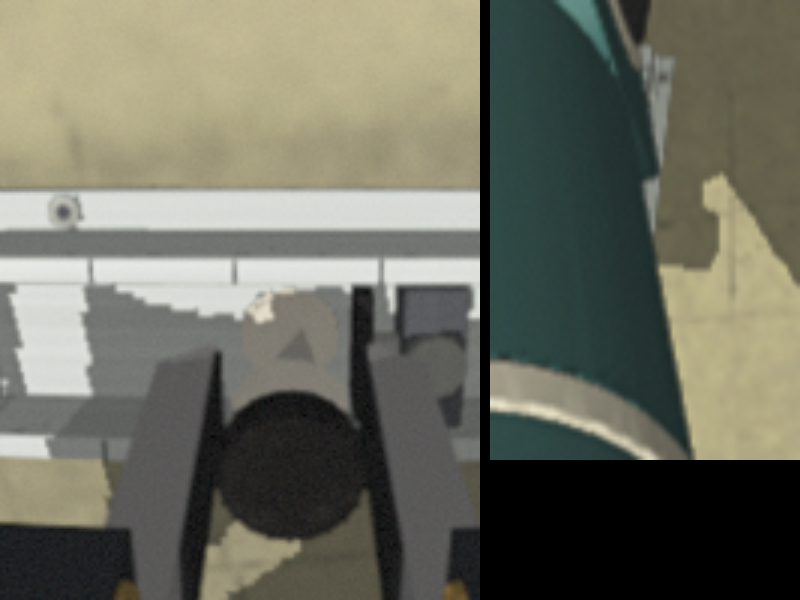

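Request:
arm_command --pt "0 -0.02 0 0" --pt "0 -0.04 0 0" --pt "0 -0.06 0 0" --pt "0 -0.08 0 0" --pt "0 -0.1 0 0" --pt "0 -0.1 0.01 0" --pt "0 -0.1 0.017 0" --pt "0 -0.1 0.017 0"

```text
time: 14.02
position: [579.8, -32.2, 35.3]
tool_rot: [0.0, 0.746, 0.666, 0.0]
ft_force: [-0.6, 0.4, -0.0]
gripper_width: 27.4
gripper_force: 30.0
```

Request:
arm_command --pt "0 0 0 0" --pt "0 0 0 0" --pt "0 0 0 0" --pt "0 0 0 0" --claw -0.06

```text
time: 14.52
position: [579.5, -32.2, 35.2]
tool_rot: [-0.0, 0.746, 0.666, 0.0]
ft_force: [-0.3, -1.1, 0.2]
gripper_width: 49.9
gripper_force: 0.0
```

Request:
arm_command --pt "0 0 -0.2 0" --pt "0 0 -0.5 0" --pt "0 0 -0.9 0" --pt "0 0 -1.4 0" --pt "0 0 -2.0 0" --pt "0 0 -2.0 0" --pt "0 0 -2.0 0"

```text
time: 15.4
position: [579.4, -32.2, 155.6]
tool_rot: [0.0, 0.746, 0.666, 0.0]
ft_force: [-0.5, -1.0, -0.4]
gripper_width: 49.8
gripper_force: 0.0
```

```bash
python3 - <<'E'
from rig import env
from h import *
o=env.get_obs(); print(o["time"],o["position"],o["ft_force"])
im=env.get_image("wrist")[:,:,::-1]; t=env.get_image("scene")[:,:,::-1]
c=np.zeros((600,800,3),np.uint8); c[:,:480]=cv2.resize(im[100:325,140:320],(480,600)); c[:300,490:800]=cv2.resize(t[190:260,140:250],(310,300)); c[300:600,490:800]=cv2.resize(t[200:300,230:390],(310,300))
cv2.imwrite("pics/w5.png",c)
E
```

```text
15.4 [579.36537766 -32.22765026 155.61708073] [-0.54587929 -1.03916555 -0.36691883]
```

View pics/w5.png

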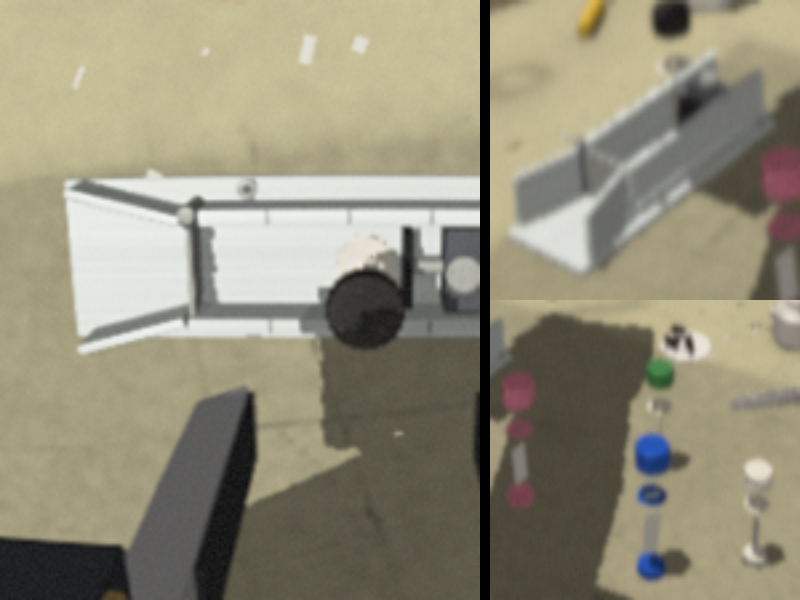

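The vial stands upright in the lane just short of the pad, at crop (365,280). The flap is shut behind it at (195,260), the small vials are untouched and the fingers are clear.

```bash
python3 -c "
from rig import env
print(env.finish_job())"
```

```text
the job is handed in; nothing more can be done
None
```

The large vial (clear glass, black cap) is standing in the lane just short of the pad, with the flap shut behind it and both small vials where they stood. It pressed the pad in by an estimated 4 to 5 mm before I let go, and I handed the job in at about 15 s; no verdict came back.

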